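Load a polished nameplate into the laser nest by its edges and lock the retainer

ROBOT

A 6-joint arm with a two-finger parallel gripper is mounted at the origin on a cart in front of the work surface, level with it; the furniture and walls round the work are solid. World frame = base frame: x ahead of the robot, y to its left, z up, the work surface at z = 0. Lengths are in m, angles in degrees, forces in N, time in s.
With the tool pointing down it reaches from about 0.4 to 0.825 m from the base axis. Payload 7 kg.
Tool frame: the origin (TCP) lies at the very end of the fingers, on their centre line; the grasp point (between the pads) lies 19 mm behind it; z points along the fingers, y is the line along which they close (so a half turn about z gives the same grasp; the last joint's range is limited). The gripper opens to 85 mm and grips with 20 to 120 N. Pads are 22 mm wide; open, the fingers measure 114 mm over their backs; the gripper's body (76 mm by 85 mm) begins 54 mm behind the grasp point. The pads swing forward as they close: fully open they stand 13 mm farther back than shut.
Start: joints at [-59.009, 20.546, 0.682, 0, -70.136, -16.507], TCP at [0.169, -0.654, 0.231] pointing down, gripper open.
Joint ranges: [-176.03, 176.03], [-82.01, 121.73], [-58.28, 71.71], [-173.87, 95.51], [-174.79, -0.11], [-173.66, 173.66]. Speed limits (degrees/s): [136.94, 136.94, 172.46, 180, 180, 180].

INTERFACE

Orientations are given as [roll, pitch, yaw] about the fixed x, y, z axes, in that order (R = Rz(yaw) Ry(pitch) Rx(roll)).
In Python, from cell import manip gives the robot as it stands.
- The arm moves only by the tool apply_moves, never from a script. Its arguments are lists of equal length, an entry for each row: "angular": the turn, a rotation vector about the tool's x, y, z in rad, a list of three; "offset": the shift along the tool's x, y, z in cm, a list of three; "gripper": the finger opening in cm, from 0 to 8.54. In form: {"angular": [[wx, wy, wz], ...], "offset": [[dx, dy, dz], ...], "gripper": [gripper, ...]}. A call has exactly 8 rows; each row is the pose to reach, as a shift and turn from the pose commanded when the call began, along the tool's axes at that moment; what a row does not reach only later rows make up. A row lasts 1/12 s, in which the tool goes at most 41.7 mm and 7.16 degrees, less where a joint would pass 70% of its speed; a pose out of reach is approached as far as the arm can. A call with a gripper value outside its range is refused whole. The fingers move at their own pace and stop on an object; the grip force is fixed at half the most. Time passes only in rows, so rows that repeat a pose let the fingers close, or fill a call up. It gives the time, the measured TCP pose, the force, the opening and the grip force at its end, in the units of the state.
- manip.sense(): the state, without advancing time (a new reading comes with each control period).
- manip.capture(name): name is "side" or "top"; returns the picture (400x640x3 uint8, red, green, blue); there is no depth.
- manip.camera_info(name): a dict with "fx", "fy", "cx", "cy" (pixels), "view" (4x4, takes a point from world to camera coordinates). Camera axes: x right, y up, looking along -z (the intrinsics and any distortion apply to the point x, -y, -z); pixel columns grow to the right and rows downward; lengths in m; the calibration is good to about 2 mm. A picture is of the moment at which its call begins. camera_info takes no time and is no camera call.
- manip.finish_job(): hands the job in; it is judged then, once.
The state is a dict: "time": time; "joints": joint angles; "joint_velocities": joint speeds; "joint_efforts": joint torques, N m; "tool_pos": TCP position; "ee_rot": TCP orientation; "force": force on the tool from outside, world axes, zero at the start; "torque": the same for the moment, N m; "width": finger opening in m; "finger_force": force on a finger pad.
Only numpy, scipy, OpenCV 4.12 (cv2) and the standard library are available. Lean on these libraries where they do the work, as an engineer would, in place of code of your own. Each camera call takes 0.05 s, during which the arm holds its last target. There are 200 camera calls.

TASK

Take the polished brass nameplate from its cleaning stand, holding it by its edges only so that nothing touches the polished field on either face, and set it down flat in the marking nest between the guide posts, without dropping it, then let go of it. Next push the nest's sprung retainer stud fully down and, keeping it down, turn it clockwise about a quarter turn (never force it round while it is up), so that its arm comes over the end of the plate, and let it spring up into its lock; leave the tools and other things around the work where they are.

Things in the scene. Friction and masses are not known exactly. Their poses are not given: they have to be found in the camera images.
- plate: Loose brass nameplate blank, 120 x 60 x 5 mm, 0.22 to 0.35 kg, with a small dark rivet hole at each corner. Origin: centre of its underside; x along its 120 mm length, y along its 60 mm width, z up. Turned half round about z it is the same. Grip it across the 60 mm width, near the middle of its two long edges.
- plate_field: The polished field on both faces of the plate, fixed to it (same origin and axes): the middle 96 x 52 mm, leaving a border 12 mm wide at the short ends and 4 mm along the long edges. Nothing may touch it; the border and the edges may be touched.
- stand: Fixed cleaning stand: grey foot plate 150 x 84 x 8 mm, two aluminium end ledges 28 mm high under the plate's short ends only (from 52 mm off centre), 35 mm high end stops 65 mm off centre. Long sides free, 20 mm of air under the plate. Origin: centre of underside; x along the plate's length, z up. The plate starts on it, up to 5 mm off centre.
- nest: Fixed dark steel marking nest, base 192 x 84 x 12 mm. Origin: on its underside, below the centre of the plate's place; x along the plate's length towards the stud, y across, z up. Two ledges 30 mm high (x = +-52 to +-61 mm) carry the plate's short ends; 18 mm of air under its open long sides. The stud's axis is at x = 85 mm, y = 0, on a barrel 42 mm across.
- nest_place (a point): Where the centre of the plate's underside goes: 30 mm above the nest's origin, axes as the nest's. Round-topped guides, 9 mm higher than this point, lead the plate in with 1.5 mm of play each way: end stops with inner faces at x = +-61.5 mm, 22 mm wide about y = 0, and four side posts at x = +-46 to +-58 mm with inner faces at y = +-31.5 mm.
- retainer_wing (a point): Top centre of the stud's steel wing grip, on its axis, 82 mm above the nest's underside when up. Wing: 44 mm long (x), 12 mm thick (y), 27 mm high, on a 38 mm round flange (top 27 mm below this point). Pinch it across the 12 mm. x points along the arm below it (36 mm out, foot at 30 mm): to the nest's -y side at the start, to the plate (nest's -x) when locked.
- retainer_press (a joint): How far the stud is pushed down, m: 0 up, 0.0065 fully down; its spring pushes up with 4.5 N at 0, 10 N fully down. Unless it is down 0.0055 or more, a cam stops it from turning beyond about 0.1 rad; it must stay that far down while turned. Locked, it has sprung up to about 0.0035.
- retainer_turn (a joint): Turn of the stud about its vertical axis, rad, growing clockwise seen from above: near 0 at the start (open), locked at 1.40 (end stop 1.42); the lock's notch is reached from about 1.32. The notch then keeps it from turning back.
- v_block: Bystander: grey steel V block, 45 x 50 x 34 mm. Leave it where it is. Origin: centre of its underside.
- hex_key_0: Bystander: black L-shaped hex key, about 104 mm long, 9 mm thick, lying flat. Leave it where it is. Origin: centre of its underside.
- screwdriver: Bystander: screwdriver with a red handle, about 199 mm long, 26 mm thick, lying flat. Leave it where it is. Origin: centre of its underside.
- steel_dish: Bystander: small round steel dish, 67 mm across, 24 mm high. Leave it where it is. Origin: centre of its underside.

How it is judged (in metres and radians):
On the way, in this order (a step that is already met when the one before it is completed fails the run):
1. the plate lies flat in the nest, let go, with the retainer not yet turned over it (x of plate in the frame of nest_place between -0.004 and 0.004 m and y of plate in the frame of nest_place between -0.004 and 0.004 m and z of plate in the frame of nest_place between -0.002 and 0.002 m and angle between the z axis of plate and the z axis of nest, either way round below 0.04 rad and angle between the x axis of plate and the x axis of nest_place, either way round below 0.07 rad and contact force between the fingers and plate below 0.1 N and value of joint retainer_turn below 0.3 rad), for 0.2 s.
2. the retainer stud is pushed down under the cam and turned (value of joint retainer_press above 0.0049 m and value of joint retainer_turn above 0.5 rad), for 0.05 s.
3. the stud is turned fully and has sprung up into its lock (value of joint retainer_turn above 1.25 rad and value of joint retainer_press between 0.002 and 0.0047 m), for 0.2 s.
At the end, for the whole second after the job is handed in: The plate rests let go in the nest, within 4 mm of its place in x and y, underside within 2 mm of the ledge height (30 mm), flat within 0.04 rad and along the nest within 0.07 rad; the stud is turned past 1.25 rad and sprung up into its lock (pushed-down value 0.002 to 0.0047 m) (all of step 3 and x of plate in the frame of nest_place between -0.004 and 0.004 m and y of plate in the frame of nest_place between -0.004 and 0.004 m and z of plate in the frame of nest_place between -0.002 and 0.002 m and angle between the z axis of plate and the z axis of nest, either way round below 0.04 rad and angle between the x axis of plate and the x axis of nest_place, either way round below 0.07 rad and contact force between the fingers and plate below 0.1 N and linear speed of plate below 0.01 m/s); the robot touches nothing.
It fails at once if the stud is forced round against its cam, not pushed in (turned 0.3 to 1.1 rad while down less than 4 mm) (value of joint retainer_turn between 0.3 and 1.1 rad and value of joint retainer_press below 0.004 m).
It fails at once if something touches the polished field of the plate (over 0.5 N) (contact force between plate_field and anything else above 0.5 N).
It fails at once if the plate is dropped: it moves faster than 0.4 m/s with no finger on it (linear speed of plate above 0.4 m/s and contact force between the fingers and plate below 0.05 N).
It fails at once if a bystander (V block, hex key, screwdriver, steel dish) is shifted by more than 30 mm (distance of any of v_block, hex_key_0, screwdriver, steel_dish from where it was at the start of the episode above 0.03 m).
It also fails if it takes over 54 s, if anything falls off the work surface, if the arm or the gripper's body presses on something with over 40 N, if the wrist force passes 120 N, or if a joint passes its speed limit or range.

## Working session

There is one attempt and no reset: what is moved stays moved. The work goes in short steps, Python scripts to look and compute and a tool call to move; the robot and the scene stay as the last step left them, time stands still between calls to the robot, and variables do not carry over. Pictures are saved under pics/ and viewed, at most 10 in all, crops included, and the job is handed in when it is done.

Besides the shell and the picture viewer there is one more tool, called after "Emit:" as name(argument=value, ...), one argument or row to a line, values as JSON. apply_moves: Moves the arm, as the interface text tells. Its arguments: {"type":"object","properties":{"angular":{"type":"array"},"offset":{"type":"array"},"gripper":{"type":"array"}},"required":["angular","offset","gripper"]}

```bash
mkdir -p pics; ls
cat > h.py <<'E'
import numpy as np, cv2
from cell import manip
def ray(n,u,v):
    c=manip.camera_info(n);V=np.array(c['view'])
    R,t=V[:3,:3],V[:3,3]
    d=np.array([(u-c['cx'])/c['fx'],-(v-c['cy'])/c['fy'],-1.])
    return -R.T@t, R.T@d
def onz(n,u,v,z):
    o,d=ray(n,u,v); return o+d*(z-o[2])/d[2]
def proj(n,p):
    c=manip.camera_info(n);q=np.array(c['view'])@np.append(p,1)
    return c['cx']+c['fx']*q[0]/-q[2], c['cy']+c['fy']*-q[1]/-q[2]
def tri(u1,u2):
    o1,d1=ray('top',*u1);o2,d2=ray('side',*u2)
    s=np.linalg.lstsq(np.c_[d1,-d2],o2-o1,rcond=None)[0]
    a,b=o1+s[0]*d1,o2+s[1]*d2
    return (a+b)/2,np.linalg.norm(a-b)
E
python3 - <<'E'
from h import *
for n in('top','side'):
    cv2.imwrite(f'pics/{n}0.png',manip.capture(n)[:,:,::-1]); c=manip.camera_info(n);print(n,c)
print(manip.sense())
E
```

```text
pics
top {'fx': 456.7521709400325, 'fy': 456.7521709400325, 'cx': 317.41173332753004, 'cy': 207.68634803523028, 'view': array([[ 0.00190736, -0.99997678, -0.00654252, -0.02383157],
       [ 0.99454005,  0.00121427,  0.10434853, -0.57464163],
       [-0.10433816, -0.00670583,  0.99451927, -1.07754093],
       [ 0.        ,  0.        ,  0.        ,  1.        ]])}
side {'fx': 479.9992860250101, 'fy': 479.9992860250101, 'cx': 315.5055184751675, 'cy': 197.49456562379237, 'view': array([[ 0.78561485,  0.61846648, -0.01756488, -0.4281661 ],
       [-0.46980201,  0.61476441,  0.63352252,  0.23384005],
       [ 0.40261071, -0.48945268,  0.77352485, -1.40748039],
       [ 0.        ,  0.        ,  0.        ,  1.        ]])}
{'time': 0.1, 'joints': array([-5.90095806e+01,  2.05873970e+01,  6.38696240e-01, -1.61734765e-02,
       -7.01360352e+01, -1.65080318e+01]), 'joint_velocities': array([ 0.02706622, -0.10475399,  0.04701598,  0.15185609, -0.00366947,
        0.01447227]), 'joint_efforts': array([-1.48885356e-03, -5.84766161e+01,  2.94111407e+01,  6.95447132e+00,
       -3.14580924e-03, -7.57076151e-06]), 'tool_pos': array([ 0.16867544, -0.65314025,  0.23045906]), 'ee_rot': array([ 1.79914436e+02, -9.50153686e-03, -1.65523112e+02]), 'force': array([-0.73350422, -0.22356486, -1.00580091]), 'torque': array([ 0.00853552, -0.00376811,  0.01003004]), 'finger_force': 0.0, 'width': 0.08566526474176502}
```

View pics/top0.png

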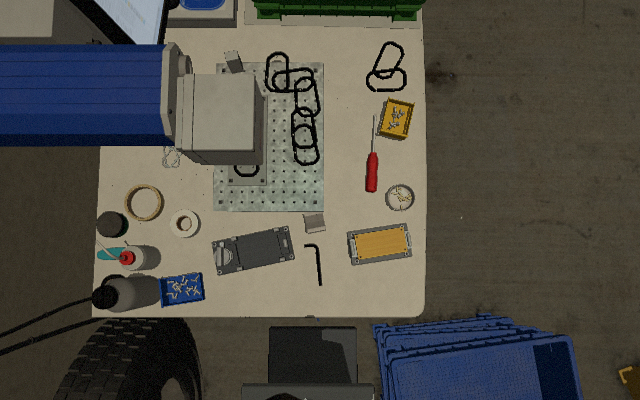

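View pics/side0.png

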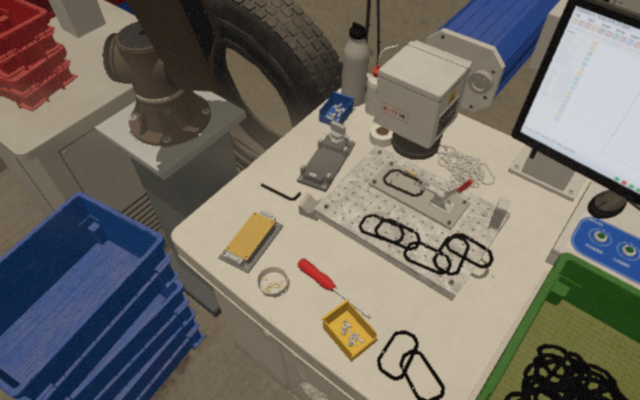

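Top view: the plate is at about (380,244), the nest at (253,250) with its stud at the left end (224,257), the V block at (314,222), hex key at (316,262), screwdriver at (372,165) and dish at (399,197). The image's right is world -y and up is +x. The arm is out of view.

Run:
```python
from h import *
t=cv2.imread('pics/top0.png');s=cv2.imread('pics/side0.png')
a=cv2.resize(t[215:285,200:340],None,fx=5.6,fy=4.2*0+5.6,interpolation=cv2.INTER_CUBIC)[:, :784]
b=cv2.resize(s[110:200,280:380],None,fx=5,fy=5,interpolation=cv2.INTER_CUBIC)
cv2.imwrite('pics/a.png',a);cv2.imwrite('pics/b.png',b)
for n,im,roi in(('top',t,(340,220,420,270)),('side',s,(210,200,290,275))):
    h=cv2.cvtColor(im,cv2.COLOR_BGR2HSV);m=cv2.inRange(h,(10,110,100),(30,255,255))
    x0,y0,x1,y1=roi;mm=np.zeros_like(m);mm[y0:y1,x0:x1]=m[y0:y1,x0:x1]
    c=max(cv2.findContours(mm,0,2)[0],key=cv2.contourArea)
    r=cv2.boxPoints(cv2.minAreaRect(c)); print(n,cv2.contourArea(c))
    P=np.array([onz(n,*q,0.033) for q in r]);print(P.round(4),P.mean(0).round(4),[np.linalg.norm(P[i]-P[i-1]).round(4) for i in range(4)],np.degrees(np.arctan2(*(P[1]-P[0])[[1,0]])),np.degrees(np.arctan2(*(P[2]-P[1])[[1,0]])))
```

```text
top 1172.0
[[ 0.5092 -0.1108  0.033 ]
 [ 0.5295 -0.2288  0.033 ]
 [ 0.4705 -0.2378  0.033 ]
 [ 0.4504 -0.1205  0.033 ]] [ 0.4899 -0.1744  0.033 ] [np.float64(0.0597), np.float64(0.1197), np.float64(0.0597), np.float64(0.119)] -80.23401178990359 -171.315583867825
side 1078.5
[[ 0.4752 -0.2388  0.033 ]
 [ 0.4502 -0.109   0.033 ]
 [ 0.5155 -0.1132  0.033 ]
 [ 0.5358 -0.2397  0.033 ]] [ 0.4942 -0.1752  0.033 ] [np.float64(0.0606), np.float64(0.1322), np.float64(0.0654), np.float64(0.1282)] 100.89132553788131 -3.711504597780996
```

View pics/a.png

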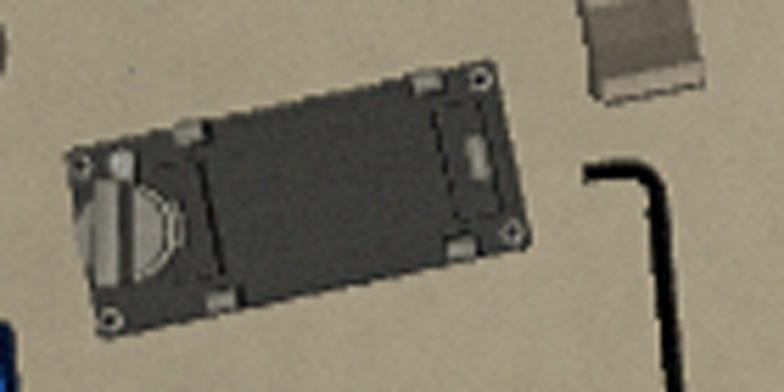

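View pics/b.png

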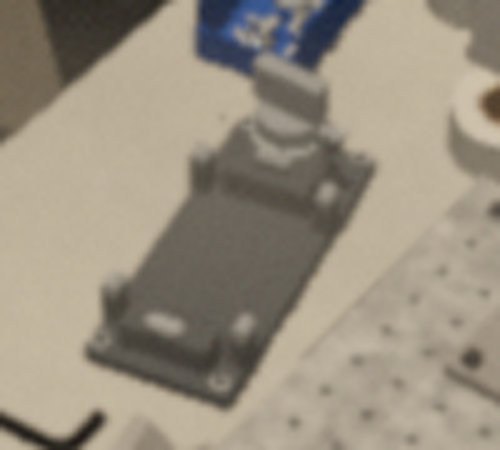

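The crop shows the nest's four post tops (pale spots) at about (427,82), (190,130), (221,299) and (461,246), and the end stop at (478,157). The wing is at the left, running across the nest, with its top at about (109,232). In the side crop the wing top is at about (262–328, 55–95) and the posts at (112,285), (203,155), (328,190) and (243,325).

```bash
cat >> h.py <<'E'
def moveto(x,y,z,yaw):
    "report offset(cm)/angular in tool frame to target, tool down"
    from scipy.spatial.transform import Rotation as R
    s=manip.sense();A=R.from_euler('xyz',s['ee_rot'],degrees=True)
    B=R.from_euler('xyz',[180,0,yaw],degrees=True)
    print('off cm',(A.inv().apply(np.array([x,y,z])-s['tool_pos'])*100).round(2),'ang',(A.inv()*B).as_rotvec().round(3),'pos',s['tool_pos'].round(4),'rot',s['ee_rot'].round(2),'j',s['joints'].round(1),'F',s['force'].round(1),'w',round(s['width'],4),'t',s['time'])
E
python3 - <<'E'
from h import *
T=lambda u,v:(200+u/5.6,215+v/5.6)
S=lambda u,v:(280+u/5,110+v/5)
P=np.array([onz('top',*T(*q),.039) for q in[(427,82),(190,130),(221,299),(461,246)]])
print(P.round(4),P.mean(0),[np.linalg.norm(P[i]-P[i-1]).round(4) for i in range(4)])
d=P[1]+P[2]-P[0]-P[3];print('ang',np.degrees(np.arctan2(d[1],d[0])))
for a,b in(((427,82),(243,325)),((190,130),(328,190)),((221,299),(203,155)),((461,246),(112,285)),((109,232),(293,75))):
    print(tri(T(*a),S(*b)))
t=cv2.imread('pics/top0.png');g=cv2.cvtColor(t,cv2.COLOR_BGR2GRAY)
m=np.zeros_like(g);m[215:285,205:300]=(g[215:285,205:300]<110)*255
m=cv2.morphologyEx(m,cv2.MORPH_CLOSE,np.ones((9,9)))
c=max(cv2.findContours(m,0,2)[0],key=cv2.contourArea)
B=np.array([onz('top',*q,.012) for q in cv2.boxPoints(cv2.minAreaRect(c))]);print(B.round(4),B.mean(0),[np.linalg.norm(B[i]-B[i-1]).round(4) for i in range(4)])
for e in(B[1]-B[0],B[2]-B[1]):print(np.degrees(np.arctan2(e[1],e[0])))
moveto(.49,-.1745,.15,-80)
E
```

```text
[[0.5208 0.0755 0.039 ]
 [0.5001 0.1765 0.039 ]
 [0.4286 0.1618 0.039 ]
 [0.4511 0.0602 0.039 ]] [0.47512908 0.11849756 0.039     ] [np.float64(0.0713), np.float64(0.1031), np.float64(0.073), np.float64(0.1041)]
ang 102.03338328250797
(array([0.52305114, 0.07798158, 0.03197844]), np.float64(0.00526169702988326))
(array([0.50226066, 0.17924139, 0.03470297]), np.float64(0.005517506187159061))
(array([0.42999424, 0.16528169, 0.02897035]), np.float64(0.004787980293176958))
(array([0.45207168, 0.06207809, 0.02925283]), np.float64(0.00294844962973157))
(array([0.45907629, 0.20469319, 0.07358207]), np.float64(0.006314672020400625))
[[0.4941 0.2405 0.012 ]
 [0.5359 0.0504 0.012 ]
 [0.4514 0.0313 0.012 ]
 [0.4102 0.22   0.012 ]] [0.47288458 0.13553756 0.012     ] [np.float64(0.0864), np.float64(0.1947), np.float64(0.0866), np.float64(0.1932)]
-77.61791117839857
-167.26966396913406
off cm [-43.08  38.3    8.1 ] ang [ 1.000e-03  1.000e-03 -1.493e+00] pos [ 0.1687 -0.6531  0.2305] rot [ 1.7991e+02 -1.0000e-02 -1.6552e+02] j [-59.   20.6   0.6  -0.  -70.1 -16.5] F [-0.7 -0.2 -1. ] w 0.0857 t 0.1
```

Emit:
apply_moves(
  angular=[
    [0, 0, -1.48],
    [0, 0, -1.48],
    [0, 0, -1.48],
    [0, 0, -1.48],
    [0, 0, -1.48],
    [0, 0, -1.48],
    [0, 0, -1.48],
    [0, 0, -1.48],
  ],
  offset=[
    [-43, 38.3, 8],
    [-43, 38.3, 8],
    [-43, 38.3, 8],
    [-43, 38.3, 8],
    [-43, 38.3, 8],
    [-43, 38.3, 8],
    [-43, 38.3, 8],
    [-43, 38.3, 8],
  ],
  gripper=[8.5, 8.5, 8.5, 8.5, 8.5, 8.5, 8.5, 8.5],
)

```text
time: 0.77
tool_pos: [0.3531, -0.3774, 0.1851]
ee_rot: [180.0, 0.0, -107.9]
force: [0.6, 0.3, 0.2]
width: 0.0848
finger_force: 0.0
```

```bash
python3 -c "
from h import *
moveto(.49,-.1745,.12,-80.7)"
```

```text
off cm [-23.51  -6.81   6.51] ang [ 0.     0.    -0.474] pos [ 0.3531 -0.3774  0.1851] rot [ 1.8000e+02  1.0000e-02 -1.0788e+02] j [-25.1   7.8 -22.9  -0.  -59.3   7.2] F [0.6 0.3 0.2] w 0.0848 t 0.7667
```

Emit:
apply_moves(
  angular=[
    [0, 0, -0.474],
    [0, 0, -0.474],
    [0, 0, -0.474],
    [0, 0, -0.474],
    [0, 0, -0.474],
    [0, 0, -0.474],
    [0, 0, -0.474],
    [0, 0, -0.474],
  ],
  offset=[
    [-23.5, -6.8, 6.5],
    [-23.5, -6.8, 6.5],
    [-23.5, -6.8, 6.5],
    [-23.5, -6.8, 6.5],
    [-23.5, -6.8, 6.5],
    [-23.5, -6.8, 6.5],
    [-23.5, -6.8, 6.5],
    [-23.5, -6.8, 6.5],
  ],
  gripper=[8.5, 8.5, 8.5, 8.5, 8.5, 8.5, 8.5, 8.5],
)

```text
time: 1.43
tool_pos: [0.4912, -0.1753, 0.1194]
ee_rot: [179.9, 0.0, -80.9]
force: [-0.7, 0.6, -0.1]
width: 0.0852
finger_force: 0.0
```

```bash
python3 -c "
from h import *
t=manip.capture('top')[:,:,::-1];s=manip.capture('side')[:,:,::-1]
cv2.imwrite('pics/c.png',np.hstack([cv2.resize(t[180:300,330:450],(400,400)),cv2.resize(s[150:290,190:330],(400,400))]))
moveto(.49,-.1745,.0145,-80.7)"
```

```text
off cm [-0.27 -0.03 10.57] ang [ 0.001  0.    -0.006] pos [ 0.4903 -0.1772  0.1202] rot [ 1.7994e+02  1.0000e-02 -8.1020e+01] j [  1.7  12.1 -27.2  -0.  -50.8   7.3] F [ 0.9 -0.7 -0.2] w 0.0849 t 1.5333
```

View pics/c.png

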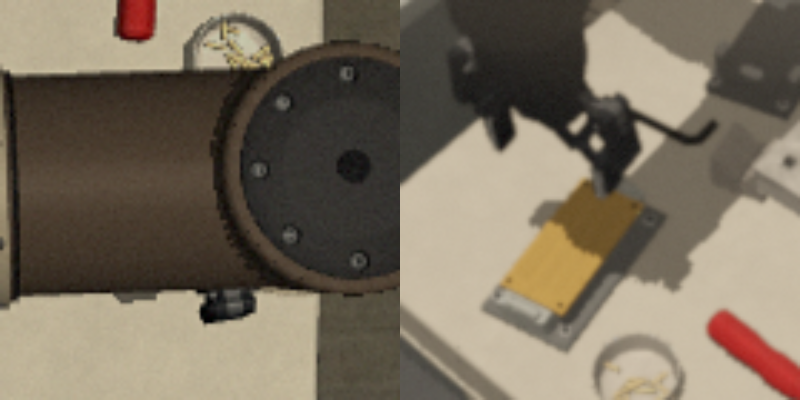

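The side view shows the open fingers hovering over the plate, with tips near crop (498,150) and (605,192), i.e. side pixels (224,202) and (262,217). The arm hides the top view.

```bash
python3 -c "
from h import *
for z in(.12,.133):
  for s in(1,-1): print(z,s,proj('side',np.array([.49,-.1745,z])+s*.047*np.array([.986,.165,0])))
"
```

```text
0.12 1 (np.float64(262.63003480760614), np.float64(218.55223935307416))
0.12 -1 (np.float64(226.34594040161335), np.float64(202.36069981262287))
0.133 1 (np.float64(261.9932136938923), np.float64(214.83701214799206))
0.133 -1 (np.float64(225.37545240449998), np.float64(198.59494356015372))
```

Emit:
apply_moves(
  angular=[
    [0, 0, 0],
    [0, 0, 0],
    [0, 0, 0],
    [0, 0, 0],
    [0, 0, 0],
    [0, 0, 0],
    [0, 0, 0],
    [0, 0, 0],
  ],
  offset=[
    [0, 0, 3],
    [0, 0, 6],
    [0, 0, 8.5],
    [0, 0, 9.5],
    [0, 0, 10.35],
    [0, 0, 10.35],
    [0, 0, 10.35],
    [0, 0, 10.35],
  ],
  gripper=[8.5, 8.5, 8.5, 8.5, 8.5, 8.5, 7.2, 6.8],
)

```text
time: 2.2
tool_pos: [0.4916, -0.1776, 0.0183]
ee_rot: [-179.9, -0.0, -81.1]
force: [-0.0, 0.5, -0.2]
width: 0.0683
finger_force: 0.0
```

```bash
python3 -c "
from h import *
s=manip.capture('side')[:,:,::-1]
cv2.imwrite('pics/d.png',cv2.resize(s[190:280,200:300],(700,630))[:600])
moveto(.49,-.1745,.0165,-80.7)"
```

```text
off cm [-0.32  0.11  0.18] ang [-0.002 -0.    -0.006] pos [ 0.4916 -0.1775  0.0183] rot [-1.7987e+02 -3.0000e-02 -8.1060e+01] j [  1.7  20.2 -33.1   0.  -36.6   7.2] F [ 0.1 -0.6  0.7] w 0.0681 t 2.25
```

View pics/d.png

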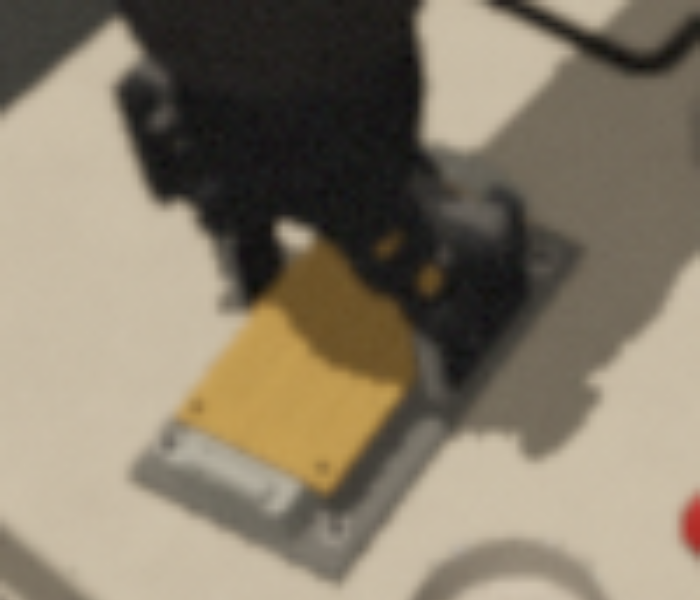

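The fingers stand either side of the plate's long edges near the middle, with no contact force. Now closing.

Emit:
apply_moves(
  angular=[
    [0, 0, 0],
    [0, 0, 0],
    [0, 0, 0],
    [0, 0, 0],
    [0, 0, 0],
    [0, 0, 0],
    [0, 0, 0],
    [0, 0, 0],
  ],
  offset=[
    [0, 0, 0],
    [0, 0, 0],
    [0, 0, 0],
    [0, 0, 0],
    [0, 0, 0],
    [0, 0, 0],
    [0, 0, 0],
    [0, 0, 0],
  ],
  gripper=[6.6, 6.4, 6.2, 6.0, 5.8, 5.5, 5.0, 5.0],
)

```text
time: 2.92
tool_pos: [0.4908, -0.1773, 0.0178]
ee_rot: [-180.0, -0.0, -81.0]
force: [-2.7, 2.0, 10.3]
width: 0.0582
finger_force: 61.8
```

```bash
python3 -c "
from h import *
moveto(.49,-.1745,.0165,-80.7)"
```

```text
off cm [-0.29  0.04  0.13] ang [-0.    -0.    -0.006] pos [ 0.4908 -0.1773  0.0178] rot [-1.7998e+02 -2.0000e-02 -8.1030e+01] j [  1.7  20.3 -33.1   0.  -36.6   7.2] F [-2.7  2.  10.3] w 0.0582 t 2.9167
```

Emit:
apply_moves(
  angular=[
    [0, 0, 0],
    [0, 0, 0],
    [0, 0, 0],
    [0, 0, 0],
    [0, 0, 0],
    [0, 0, 0],
    [0, 0, 0],
    [0, 0, 0],
  ],
  offset=[
    [0, 0, -0.3],
    [0, 0, -0.8],
    [0, 0, -2],
    [0, 0, -4],
    [0, 0, -6],
    [0, 0, -8],
    [0, 0, -9.5],
    [0, 0, -10.5],
  ],
  gripper=[5, 5, 5, 5, 5, 5, 5, 5],
)

```text
time: 3.58
tool_pos: [0.491, -0.1773, 0.1237]
ee_rot: [-179.9, -0.0, -81.1]
force: [0.6, 0.1, -3.4]
width: 0.0578
finger_force: 65.0
```

```bash
python3 -c "
from h import *
s=manip.capture('side')[:,:,::-1]
cv2.imwrite('pics/e.png',cv2.resize(s[160:250,190:290],(700,630))[:600])
moveto(.475,.1185,.1215,-77.9)"
```

```text
off cm [-29.49  -2.94   0.33] ang [-0.003 -0.001 -0.055] pos [ 0.4918 -0.1774  0.125 ] rot [-1.798e+02 -5.000e-02 -8.104e+01] j [  1.7  11.8 -26.9   0.  -51.1   7.2] F [ 1.9 -0.1 -1.4] w 0.0578 t 3.6333
```

View pics/e.png

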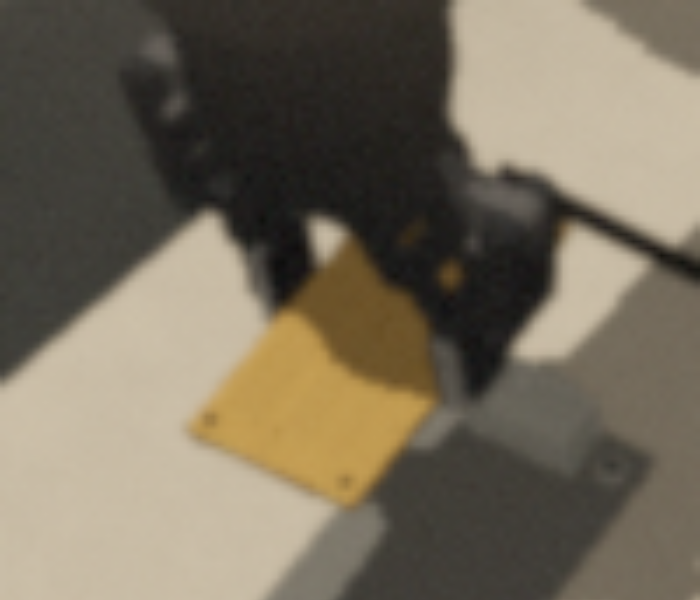

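The plate hangs level in the grip by its edges, with near corners at crop (190,432) and (355,507), i.e. side pixels (217.1,221.7) and (240.7,232.4). The far end is hidden.

```bash
python3 -c "
from h import *
a=onz('side',217.1,221.7,.138);b=onz('side',240.7,232.4,.138);print(a,b,np.linalg.norm(a-b))
m=(a+b)/2; u=np.array([np.cos(np.radians(99)),np.sin(np.radians(99)),0]);print('centre',m+.06*u)
"
```

```text
[ 0.47750739 -0.23900503  0.138     ] [ 0.53511807 -0.22877981  0.138     ] 0.05851107713183085
centre [ 0.49692666 -0.17463112  0.138     ]
```

```bash
python3 -c "
from h import *
moveto(.4759,.1163,.1237,-77.8)"
```

```text
off cm [-29.26  -3.     0.11] ang [-0.003 -0.001 -0.057] pos [ 0.4918 -0.1774  0.125 ] rot [-1.798e+02 -5.000e-02 -8.104e+01] j [  1.7  11.8 -26.9   0.  -51.1   7.2] F [ 1.9 -0.1 -1.4] w 0.0578 t 3.6333
```

Emit:
apply_moves(
  angular=[
    [0, 0, 0],
    [0, 0, -0.01],
    [0, 0, -0.02],
    [0, 0, -0.03],
    [0, 0, -0.04],
    [0, 0, -0.05],
    [0, 0, -0.057],
    [0, 0, -0.057],
  ],
  offset=[
    [-2, -0.2, 0],
    [-5.5, -0.5, 0],
    [-9.5, -1, 0],
    [-13.5, -1.4, 0],
    [-17.5, -1.8, 0],
    [-21.5, -2.2, 0],
    [-25, -2.6, 0],
    [-27.5, -2.8, 0],
  ],
  gripper=[5, 5, 5, 5, 5, 5, 5, 5],
)

```text
time: 4.3
tool_pos: [0.4749, 0.1013, 0.1213]
ee_rot: [180.0, 0.0, -77.7]
force: [0.6, -0.7, -2.7]
width: 0.0578
finger_force: 65.0
```

Emit:
apply_moves(
  angular=[
    [0, 0, 0],
    [0, 0, 0],
    [0, 0, 0],
    [0, 0, 0],
    [0, 0, 0],
    [0, 0, 0],
    [0, 0, 0],
    [0, 0, 0],
  ],
  offset=[
    [-1, -0.1, 0],
    [-1.6, -0.1, 0],
    [-1.7, -0.1, 0.5],
    [-1.7, -0.1, 1.5],
    [-1.7, -0.1, 2.5],
    [-1.7, -0.1, 3.5],
    [-1.7, -0.1, 4],
    [-1.7, -0.1, 4],
  ],
  gripper=[5, 5, 5, 5, 5, 5, 5, 5],
)

```text
time: 4.97
tool_pos: [0.472, 0.1139, 0.0804]
ee_rot: [179.8, -0.1, -77.9]
force: [-0.1, 0.5, -3.1]
width: 0.0577
finger_force: 64.9
```

```bash
python3 -c "
from h import *
s=manip.capture('side')[:,:,::-1];t=manip.capture('top')[:,:,::-1]
A=cv2.resize(s[95:205,280:380],(400,440),interpolation=2);B=cv2.resize(t[200:310,200:300],(400,440),interpolation=2)
cv2.imwrite('pics/f.png',np.hstack([A,B]))
moveto(.4759,.1163,.0815,-77.8)"
```

```text
off cm [-0.09 -0.32  0.03] ang [ 0.001 -0.    -0.001] pos [0.473  0.1147 0.0818] rot [ 1.7996e+02 -3.0000e-02 -7.7850e+01] j [ 36.9  11.9 -33.9   0.  -44.3 -24.7] F [ 1.  -0.3 -2.3] w 0.0577 t 5.0667
```

View pics/f.png

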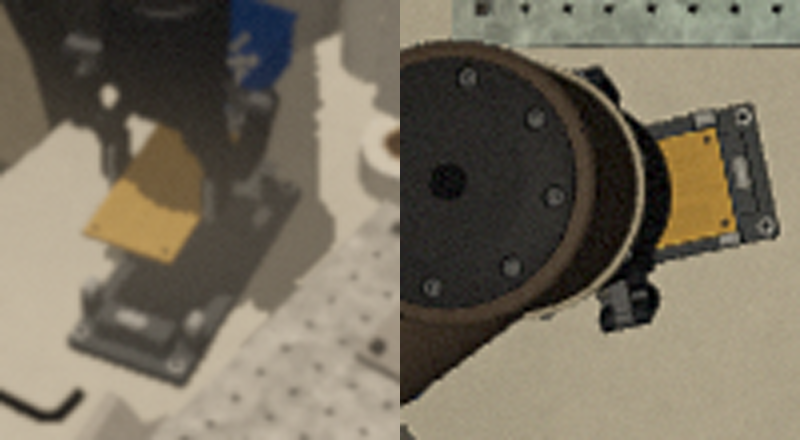

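The side view shows the plate hanging level over the nest. In the top view its free end stands out at crop corners (713,128) and (735,238), i.e. top pixels (278,232) and (284,259). The end stop is at (741,172) and the right-hand posts at (704,118) and (729,240).

```bash
python3 -c "
from h import *
im=np.zeros((400,640,3),np.uint8)
im=manip.capture('top')[:,:,::-1].copy()
h=cv2.cvtColor(im,cv2.COLOR_BGR2HSV);m=cv2.inRange(h,(10,90,70),(32,255,255));mm=m*0;mm[220:270,260:295]=m[220:270,260:295]
c=max(cv2.findContours(mm,0,1)[0],key=cv2.contourArea);print(cv2.contourArea(c))
u=np.array([np.cos(np.radians(102.2)),np.sin(np.radians(102.2)),0]);w=np.array([-u[1],u[0],0])
z=.0975
P=np.array([onz('top',*q[0],z) for q in c])-np.array([.4753,.119,z])
a,b=P@u,P@w
print('len range',a.min(),np.percentile(a,[3,8]),'width',b.min(),b.max())
e=a<a.min()+.004;print('end edge',np.median(a[e]),e.sum())
# slope of end edge
print('end slope deg',np.degrees(np.polyfit(b[e&(abs(b)<.025)],a[e&(abs(b)<.025)],1)[0]))
for q in((704,118),(729,240),(741,172)):
  p=onz('top',200+(q[0]-400)/4,200+q[1]/4,.039)-np.array([.4753,.119,.039]);print('post',p@u,p@w)
"
```

```text
379.0
len range -0.06100121745912305 [-0.06077654 -0.06045473] width -0.026797654255050884 0.0339927656257643
end edge -0.05978204288106398 28
end slope deg -0.3586715265360586
post -0.05164384507145774 -0.03568715514375117
post -0.05165692603281284 0.03851799587421054
post -0.06678883423554742 0.0005325159488464206
```

Emit:
apply_moves(
  angular=[
    [0, 0, 0],
    [0, 0, 0],
    [0, 0, 0],
    [0, 0, 0],
    [0, 0, 0],
    [0, 0, 0],
    [0, 0, 0],
    [0, 0, 0],
  ],
  offset=[
    [-0.15, -0.35, 0.3],
    [-0.15, -0.35, 1],
    [-0.15, -0.35, 2],
    [-0.15, -0.35, 3],
    [-0.15, -0.35, 4],
    [-0.15, -0.35, 4.5],
    [-0.15, -0.35, 4.5],
    [-0.15, -0.35, 4.5],
  ],
  gripper=[5, 5, 5, 5, 5, 5, 5, 5],
)

```text
time: 5.78
tool_pos: [0.4761, 0.1178, 0.0368]
ee_rot: [180.0, -0.0, -77.8]
force: [0.2, -0.6, -2.7]
width: 0.0577
finger_force: 64.9
```

```bash
cat > chk.py <<'E'
from h import *
import sys
z=float(sys.argv[1])
im=manip.capture('top')[:,:,::-1].copy()
cv2.imwrite(f'pics/chk{int(z*1e4)}.png',im)
h=cv2.cvtColor(im,cv2.COLOR_BGR2HSV);m=cv2.inRange(h,(10,90,70),(32,255,255));mm=m*0;mm[220:270,255:298]=m[220:270,255:298]
c=max(cv2.findContours(mm,0,1)[0],key=cv2.contourArea)
u=np.array([np.cos(np.radians(102.2)),np.sin(np.radians(102.2)),0]);w=np.array([-u[1],u[0],0])
N=np.array([.4755,.1197,0])
P=np.array([onz('top',*q[0],z) for q in c])-N
a,b=P@u,P@w;e=a<a.min()+.004
print('end',np.median(a[e])-.001,'width',b.min(),b.max(),'mid',(b.min()+b.max())/2)
# bright post/stop spots
g=cv2.cvtColor(im,cv2.COLOR_BGR2GRAY);k=((g>115)*255).astype(np.uint8);q=m*0;q[220:270,268:298]=k[220:270,268:298]
n,l,s,ce=cv2.connectedComponentsWithStats(q)
for i in range(1,n):
    if 4<s[i][4]<60:
        p=onz('top',*ce[i],.039)-N;print('spot',s[i][4],ce[i].round(1),(p@u).round(4),(p@w).round(4))
moveto(.4759,.1163,.036,-77.8)
E
python3 chk.py .0525
```

```text
end -0.059123206611256064 width -0.030178612695788126 0.031002614006664115 mid 0.0004120006554379947
spot 7 [285.7 228.7] -0.0754 -0.0323
spot 7 [275.3 229.4] -0.0506 -0.0359
spot 15 [284.9 243.1] -0.0665 0.0008
spot 8 [281.6 259.4] -0.0511 0.0371
off cm [0.15 0.08 0.12] ang [-0.  0.  0.] pos [0.4764 0.1179 0.0372] rot [-179.98    0.    -77.79] j [ 36.9  16.1 -36.    0.  -37.8 -24.7] F [-0.1  0.3 -2.5] w 0.0579 t 5.8333
```

Plate and nest agree to within about 0.5 mm. Lowering slowly.

Emit:
apply_moves(
  angular=[
    [0, 0, 0],
    [0, 0, 0],
    [0, 0, 0],
    [0, 0, 0],
    [0, 0, 0],
    [0, 0, 0],
    [0, 0, 0],
    [0, 0, 0],
  ],
  offset=[
    [0, 0, 0.3],
    [0, 0, 0.6],
    [0, 0, 0.9],
    [0, 0, 1.1],
    [0, 0, 1.3],
    [0, 0, 1.5],
    [0, 0, 1.6],
    [0, 0, 1.6],
  ],
  gripper=[5, 5, 5, 5, 5, 5, 5, 5],
)

```text
time: 6.5
tool_pos: [0.4759, 0.1177, 0.0206]
ee_rot: [180.0, -0.0, -77.8]
force: [0.5, -0.0, -3.2]
width: 0.0581
finger_force: 65.0
```

```bash
python3 chk.py .0370
```

```text
end -0.059124205486458754 width -0.029955555597592894 0.03126194678660592 mid 0.0006531955945065122
spot 7 [285.7 228.7] -0.0754 -0.0323
spot 7 [275.3 229.4] -0.0506 -0.0359
spot 14 [284.8 243. ] -0.0663 0.0006
spot 8 [281.6 259.4] -0.0511 0.0371
off cm [ 0.14  0.04 -1.52] ang [ 0. -0.  0.] pos [0.476  0.1177 0.0208] rot [ 1.7999e+02 -1.0000e-02 -7.7790e+01] j [ 36.9  17.7 -36.9   0.  -35.4 -24.7] F [-1.1  0.2 -3. ] w 0.0579 t 6.55
```

Emit:
apply_moves(
  angular=[
    [0, 0, 0],
    [0, 0, 0],
    [0, 0, 0],
    [0, 0, 0],
    [0, 0, 0],
    [0, 0, 0],
    [0, 0, 0],
    [0, 0, 0],
  ],
  offset=[
    [0, 0, 0.05],
    [0, 0, 0.1],
    [0, 0, 0.13],
    [0, 0, 0.16],
    [0, 0, 0.2],
    [0, 0, 0.2],
    [0, 0, 0.2],
    [0, 0, 0.2],
  ],
  gripper=[5, 5, 5, 5, 5, 5, 5, 5],
)

```text
time: 7.22
tool_pos: [0.4762, 0.1178, 0.0198]
ee_rot: [-180.0, 0.0, -77.8]
force: [-4.3, -1.0, 10.4]
width: 0.0576
finger_force: 66.1
```

Contact is at the expected height, with the underside at about 30 mm. Releasing.

Emit:
apply_moves(
  angular=[
    [0, 0, 0],
    [0, 0, 0],
    [0, 0, 0],
    [0, 0, 0],
    [0, 0, 0],
    [0, 0, 0],
    [0, 0, 0],
    [0, 0, 0],
  ],
  offset=[
    [0, 0, 0],
    [0, 0, 0],
    [0, 0, 0],
    [0, 0, 0],
    [0, 0, 0],
    [0, 0, 0],
    [0, 0, 0],
    [0, 0, 0],
  ],
  gripper=[5.7, 5.9, 6.1, 6.4, 6.8, 7.5, 8.2, 8.2],
)

```text
time: 7.88
tool_pos: [0.4761, 0.1178, 0.0189]
ee_rot: [180.0, -0.0, -77.8]
force: [0.4, -0.0, 0.1]
width: 0.0817
finger_force: 0.0
```

Emit:
apply_moves(
  angular=[
    [0, 0, 0],
    [0, 0, 0],
    [0, 0, 0],
    [0, 0, 0],
    [0, 0, 0],
    [0, 0, 0],
    [0, 0, 0],
    [0, 0, 0],
  ],
  offset=[
    [0, 0, -0.5],
    [0, 0, -1.5],
    [0, 0, -3],
    [0, 0, -5],
    [0, 0, -8],
    [0, 0, -11],
    [0, 0, -13],
    [0, 0, -13],
  ],
  gripper=[8.2, 8.2, 8.2, 8.2, 8.2, 8.2, 8.2, 8.2],
)

```text
time: 8.55
tool_pos: [0.4784, 0.119, 0.1539]
ee_rot: [-179.6, 0.1, -77.7]
force: [0.8, 0.4, -0.4]
width: 0.0819
finger_force: 0.0
```

```bash
python3 chk.py .035
python3 - <<'E'
from h import *
s=manip.capture('side')[:,:,::-1];cv2.imwrite('pics/g.png',cv2.resize(s[95:205,280:380],(500,550),interpolation=2))
moveto(.458,.203,.15,12.2)
E
```

```text
end -0.05903101986858438 width -0.030433849972428845 0.031055512340949287 mid 0.0003108311842602209
spot 7 [285.7 228.7] -0.0754 -0.0323
spot 15 [284.9 243.1] -0.0665 0.0008
spot 9 [281.8 259.2] -0.0516 0.0368
off cm [ 0.21  0.25 11.57] ang [-0.005  0.002  0.   ] pos [0.4773 0.1186 0.1517] rot [-1.7971e+02  1.1000e-01 -7.7780e+01] j [ 36.9   7.1 -28.6   0.  -53.9 -24.7] F [ 0.1 -0.1 -1.3] w 0.0823 t 8.6
off cm [-8.69  0.    0.01] ang [-3.000e-03 -1.000e-03 -1.571e+00] pos [0.4764 0.118  0.15  ] rot [-1.7987e+02  7.0000e-02 -7.7800e+01] j [ 36.9   7.2 -28.7  -0.  -53.9 -24.7] F [-0.6  0.2 -0.6] w 0.0819 t 8.65
```

View pics/g.png

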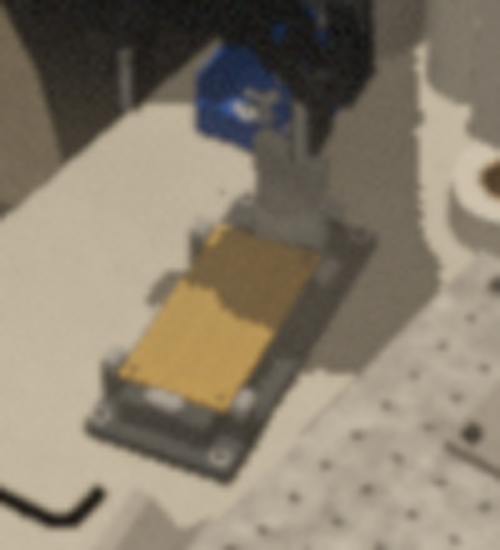

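The plate lies flat between the posts and the fingers are clear; the wing stands at about crop (290,170). The top view gives the plate's offset as within 0.5 mm. Next is the stud.

Run:
```python
from h import *
for u in(102,109):print(onz('top',200+(u+.5)/5.6-.5,215+232.5/5.6-.5,.082))
moveto(.4573,.2037,.12,12.2)
```

```text
[0.45774591 0.20442909 0.082     ]
[0.45775139 0.20156482 0.082     ]
off cm [-8.77  0.06  3.01] ang [-3.000e-03 -1.000e-03 -1.571e+00] pos [0.4764 0.118  0.15  ] rot [-1.7987e+02  7.0000e-02 -7.7800e+01] j [ 36.9   7.2 -28.7  -0.  -53.9 -24.7] F [-0.6  0.2 -0.6] w 0.0819 t 8.65
```

Emit:
apply_moves(
  angular=[
    [0, 0, -0.11],
    [0, 0, -0.23],
    [0, 0, -0.35],
    [0, 0, -0.47],
    [0, 0, -0.59],
    [0, 0, -0.71],
    [0, 0, -0.83],
    [0, 0, -0.95],
  ],
  offset=[
    [-1, 0, 0],
    [-3, 0, 0],
    [-5, 0, 0],
    [-7, 0, 0],
    [-8, 0, 0],
    [-8.7, 0, 0],
    [-8.7, 0, 0],
    [-8.7, 0, 0],
  ],
  gripper=[6, 5, 4, 3, 3, 3, 3, 3],
)

```text
time: 9.32
tool_pos: [0.4569, 0.2028, 0.1476]
ee_rot: [179.9, 0.1, -23.0]
force: [0.5, -0.5, -0.6]
width: 0.0305
finger_force: 0.0
```

Run:
```python
from h import *
moveto(.4573,.2037,.12,12.2)
```

```text
off cm [ 0.01 -0.11  2.76] ang [ 0.002  0.002 -0.614] pos [0.4569 0.2028 0.1476] rot [ 1.7987e+02  7.0000e-02 -2.2980e+01] j [ 46.5   8.4 -27.7  -0.  -54.1  20.5] F [ 0.5 -0.5 -0.6] w 0.0305 t 9.3167
```

Emit:
apply_moves(
  angular=[
    [0, 0, -0.12],
    [0, 0, -0.24],
    [0, 0, -0.36],
    [0, 0, -0.48],
    [0, 0, -0.58],
    [0, 0, -0.614],
    [0, 0, -0.614],
    [0, 0, -0.614],
  ],
  offset=[
    [0, -0.05, 0],
    [0, -0.1, 0.5],
    [0, -0.1, 1],
    [0, -0.1, 2],
    [0, -0.1, 3],
    [0, -0.1, 4],
    [0, -0.1, 4.5],
    [0, -0.1, 4.5],
  ],
  gripper=[3, 3, 3, 3, 3, 3, 3, 3],
)

```text
time: 9.98
tool_pos: [0.457, 0.2027, 0.102]
ee_rot: [179.9, 0.2, 11.7]
force: [0.1, -1.1, 0.3]
width: 0.0301
finger_force: 0.0
```

Run:
```python
from h import *
s=manip.capture('side')[:,:,::-1];cv2.imwrite('pics/i.png',cv2.resize(s[85:175,290:370],(533,600),interpolation=2))
moveto(.4575,.2035,.060,12.2)
```

```text
off cm [ 0.02 -0.04  4.29] ang [ 0.001  0.002 -0.008] pos [0.4575 0.2031 0.1029] rot [1.7992e+02 1.2000e-01 1.1720e+01] j [ 46.5  11.5 -30.7  -0.  -47.9  55.3] F [-0.8  1.1  0.3] w 0.0301 t 10.0333
```

View pics/i.png

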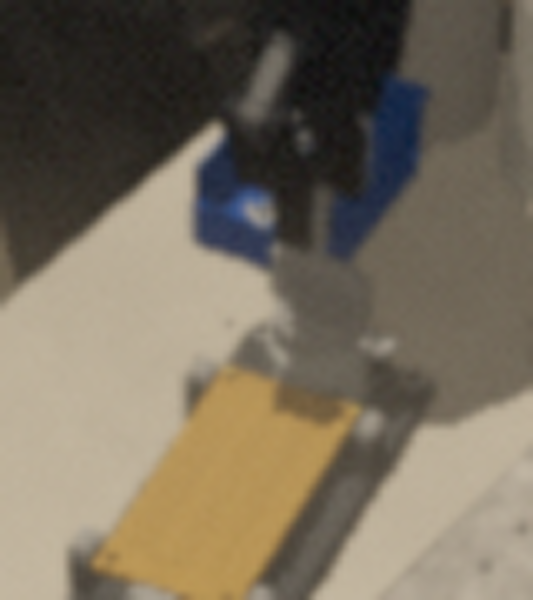

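The near finger hangs directly above the wing, which is at crop (320,290). Lowering in two stages, checking the force.

Emit:
apply_moves(
  angular=[
    [0, 0, 0],
    [0, 0, 0],
    [0, 0, 0],
    [0, 0, 0],
    [0, 0, 0],
    [0, 0, 0],
    [0, 0, 0],
    [0, 0, 0],
  ],
  offset=[
    [0, 0, 0.5],
    [0, 0, 1],
    [0, 0, 1.5],
    [0, 0, 1.9],
    [0, 0, 2.2],
    [0, 0, 2.5],
    [0, 0, 2.5],
    [0, 0, 2.5],
  ],
  gripper=[3, 3, 3, 3, 3, 3, 3, 3],
)

```text
time: 10.7
tool_pos: [0.4581, 0.2037, 0.0788]
ee_rot: [180.0, 0.0, 11.8]
force: [0.8, 0.0, -0.2]
width: 0.0301
finger_force: 0.0
```

Emit:
apply_moves(
  angular=[
    [0, 0, 0],
    [0, 0, 0],
    [0, 0, 0],
    [0, 0, 0],
    [0, 0, 0],
    [0, 0, 0],
    [0, 0, 0],
    [0, 0, 0],
  ],
  offset=[
    [0, 0, 0.3],
    [0, 0, 0.6],
    [0, 0, 0.9],
    [0, 0, 1.2],
    [0, 0, 1.5],
    [0, 0, 1.7],
    [0, 0, 1.7],
    [0, 0, 1.7],
  ],
  gripper=[3, 3, 3, 3, 3, 3, 3, 3],
)

```text
time: 11.37
tool_pos: [0.458, 0.2036, 0.0618]
ee_rot: [180.0, 0.0, 11.8]
force: [-1.0, -0.9, 0.0]
width: 0.03
finger_force: 0.0
```

Emit:
apply_moves(
  angular=[
    [0, 0, 0],
    [0, 0, 0],
    [0, 0, 0],
    [0, 0, 0],
    [0, 0, 0],
    [0, 0, 0],
    [0, 0, 0],
    [0, 0, 0],
  ],
  offset=[
    [0, 0, 0],
    [0, 0, 0],
    [0, 0, 0],
    [0, 0, 0],
    [0, 0, 0],
    [0, 0, 0],
    [0, 0, 0],
    [0, 0, 0],
  ],
  gripper=[2.6, 2.3, 2.0, 1.8, 1.6, 1.4, 1.2, 1.0],
)

```text
time: 12.03
tool_pos: [0.4583, 0.2029, 0.0622]
ee_rot: [180.0, 0.0, 11.7]
force: [3.0, -6.2, 3.6]
width: 0.0125
finger_force: 55.4
```

```bash
python3 -c "
from h import *
moveto(.4575,.2035,.0555,12.2);print(manip.sense()['finger_force'],manip.sense()['torque'])"
```

```text
off cm [-0.07 -0.08  0.67] ang [ 0.001  0.    -0.008] pos [0.4583 0.2029 0.0622] rot [1.7995e+02 1.0000e-02 1.1740e+01] j [ 46.4  14.8 -33.3   0.1 -41.9  55.3] F [ 3.  -6.2  3.6] w 0.0125 t 12.0333
55.391358439810574 [-2.13274814 -1.17879868 -0.75398637]
```

Emit:
apply_moves(
  angular=[
    [0, 0, 0],
    [0, 0, 0],
    [0, 0, 0],
    [0, 0, 0],
    [0, 0, 0],
    [0, 0, 0],
    [0, 0, 0],
    [0, 0, 0],
  ],
  offset=[
    [0, 0.05, 0.1],
    [0, 0.05, 0.25],
    [0, 0.05, 0.4],
    [0, 0.05, 0.55],
    [0, 0.05, 0.7],
    [0, 0.05, 0.85],
    [0, 0.05, 0.85],
    [0, 0.05, 0.85],
  ],
  gripper=[0.8, 0.8, 0.8, 0.8, 0.8, 0.8, 0.8, 0.8],
)

```text
time: 12.7
tool_pos: [0.459, 0.2031, 0.0556]
ee_rot: [180.0, -0.1, 11.8]
force: [-3.7, -6.4, 26.1]
width: 0.0123
finger_force: 58.0
```

```bash
python3 -c "
from h import *
moveto(.4575,.2035,.0555,12.2);print(manip.sense()['finger_force'],manip.sense()['torque'])"
```

```text
off cm [-0.14 -0.07  0.01] ang [ 0.    -0.002 -0.007] pos [0.459  0.2031 0.0556] rot [ 1.80e+02 -1.00e-01  1.18e+01] j [ 46.4  15.3 -33.7   0.1 -40.8  55.4] F [-3.7 -6.4 26.1] w 0.0123 t 12.7
57.95211291857413 [-2.56121623  1.46789194 -0.85011165]
```

Fully down: 6.6 mm of travel at 26 N against a 10 N spring. Turning clockwise while holding it down.

Emit:
apply_moves(
  angular=[
    [0, 0, 0.04],
    [0, 0, 0.12],
    [0, 0, 0.22],
    [0, 0, 0.32],
    [0, 0, 0.42],
    [0, 0, 0.52],
    [0, 0, 0.62],
    [0, 0, 0.7],
  ],
  offset=[
    [0, 0, 0],
    [0, 0, 0],
    [0, 0, 0],
    [0, 0, 0],
    [0, 0, 0],
    [0, 0, 0],
    [0, 0, 0],
    [0, 0, 0],
  ],
  gripper=[0.8, 0.8, 0.8, 0.8, 0.8, 0.8, 0.8, 0.8],
)

```text
time: 13.37
tool_pos: [0.459, 0.2028, 0.0554]
ee_rot: [-180.0, -0.1, -28.5]
force: [-2.7, -8.7, 23.7]
width: 0.0106
finger_force: 58.6
```

```bash
python3 -c "
from h import *
moveto(.4575,.2035,.0555,-69);print(manip.sense()['finger_force'],manip.sense()['torque'])"
```

```text
off cm [-0.17  0.01 -0.01] ang [-0.001 -0.002  0.707] pos [0.459  0.2028 0.0554] rot [-1.7998e+02 -1.0000e-01 -2.8490e+01] j [ 46.4  15.4 -33.8   0.1 -40.8  15. ] F [-2.7 -8.7 23.7] w 0.0106 t 13.3667
58.59049737453461 [-3.17390333  0.84283482 -0.0234292 ]
```

Emit:
apply_moves(
  angular=[
    [0, 0, 0.1],
    [0, 0, 0.2],
    [0, 0, 0.3],
    [0, 0, 0.4],
    [0, 0, 0.5],
    [0, 0, 0.6],
    [0, 0, 0.67],
    [0, 0, 0.7],
  ],
  offset=[
    [0, 0, 0],
    [0, 0, 0],
    [0, 0, 0],
    [0, 0, 0],
    [0, 0, 0],
    [0, 0, 0],
    [0, 0, 0],
    [0, 0, 0],
  ],
  gripper=[0.8, 0.8, 0.8, 0.8, 0.8, 0.8, 0.8, 0.8],
)

```text
time: 14.03
tool_pos: [0.4588, 0.2024, 0.0554]
ee_rot: [-180.0, -0.1, -68.5]
force: [-2.2, -9.0, 24.4]
width: 0.0104
finger_force: 59.1
```

```bash
python3 -c "
from h import *
t=manip.capture('top')[:,:,::-1];cv2.imwrite('pics/j.png',t)
moveto(.4575,.2035,.0555,-69);print(manip.sense()['finger_force'],manip.sense()['torque'])"
```

```text
off cm [-0.15  0.08 -0.01] ang [-0.001 -0.002  0.008] pos [0.4588 0.2024 0.0554] rot [-1.7996e+02 -9.0000e-02 -6.8560e+01] j [ 46.4  15.4 -33.8   0.2 -40.9 -25.1] F [-2.5 -9.7 24.3] w 0.0108 t 14.0833
59.13356065750122 [-3.60195042  0.9263122  -0.00864588]
```

Emit:
apply_moves(
  angular=[
    [0, 0, 0.02],
    [0, 0, 0.02],
    [0, 0, 0.02],
    [0, 0, 0.02],
    [0, 0, 0.02],
    [0, 0, 0.02],
    [0, 0, 0.02],
    [0, 0, 0.02],
  ],
  offset=[
    [0, 0, 0],
    [0, 0, 0],
    [0, 0, -0.1],
    [0, 0, -0.2],
    [0, 0, -0.3],
    [0, 0, -0.4],
    [0, 0, -0.45],
    [0, 0, -0.45],
  ],
  gripper=[0.8, 0.8, 0.8, 0.8, 0.8, 0.8, 0.8, 0.8],
)

```text
time: 14.75
tool_pos: [0.4584, 0.2023, 0.0584]
ee_rot: [180.0, -0.1, -69.5]
force: [1.4, -6.3, 7.4]
width: 0.0105
finger_force: 58.6
```

```bash
python3 -c "
from h import *
moveto(.4575,.2035,.0555,-69);print(manip.sense()['finger_force'],manip.sense()['torque'])"
```

```text
off cm [-0.15  0.04  0.29] ang [ 0.    -0.001 -0.009] pos [0.4584 0.2023 0.0584] rot [ 1.7998e+02 -8.0000e-02 -6.9510e+01] j [ 46.4  15.1 -33.6   0.1 -41.4 -25.9] F [ 1.4 -6.3  7.4] w 0.0105 t 14.75
58.623608350753784 [-2.80300999 -0.99334985  0.04378907]
```

Emit:
apply_moves(
  angular=[
    [0, 0, 0],
    [0, 0, 0],
    [0, 0, 0],
    [0, 0, 0],
    [0, 0, 0],
    [0, 0, 0],
    [0, 0, 0],
    [0, 0, 0],
  ],
  offset=[
    [0, 0, -0.05],
    [0, 0, -0.1],
    [0, 0, -0.12],
    [0, 0, -0.12],
    [0, 0, -0.12],
    [0, 0, -0.12],
    [0, 0, -0.12],
    [0, 0, -0.12],
  ],
  gripper=[0.8, 0.8, 0.8, 0.8, 0.8, 0.8, 0.8, 0.8],
)

```text
time: 15.42
tool_pos: [0.4583, 0.2022, 0.0588]
ee_rot: [180.0, -0.1, -69.5]
force: [4.5, -7.4, -2.3]
width: 0.0109
finger_force: 58.7
```

The stud no longer rises with the tool and the force has reversed, so it sits in its lock. Letting go and retreating straight up.

Emit:
apply_moves(
  angular=[
    [0, 0, 0],
    [0, 0, 0],
    [0, 0, 0],
    [0, 0, 0],
    [0, 0, 0],
    [0, 0, 0],
    [0, 0, 0],
    [0, 0, 0],
  ],
  offset=[
    [0, 0, 0],
    [0, 0, 0],
    [0, 0, 0],
    [0, 0, 0],
    [0, 0, 0],
    [0, 0, 0],
    [0, 0, 0],
    [0, 0, 0],
  ],
  gripper=[1.4, 1.8, 2.2, 2.6, 3, 3, 3, 3],
)

```text
time: 16.08
tool_pos: [0.4582, 0.2033, 0.0592]
ee_rot: [-180.0, 0.0, -69.5]
force: [-1.0, -0.3, 0.7]
width: 0.0302
finger_force: 0.0
```

Emit:
apply_moves(
  angular=[
    [0, 0, 0],
    [0, 0, 0],
    [0, 0, 0],
    [0, 0, 0],
    [0, 0, 0],
    [0, 0, 0],
    [0, 0, 0],
    [0, 0, 0],
  ],
  offset=[
    [0, 0, -0.5],
    [0, 0, -1.5],
    [0, 0, -3],
    [0, 0, -5],
    [0, 0, -8],
    [0, 0, -11],
    [0, 0, -12],
    [0, 0, -12],
  ],
  gripper=[3, 3, 3, 3, 3, 3, 3, 3],
)

```text
time: 16.75
tool_pos: [0.4598, 0.2044, 0.1833]
ee_rot: [-179.6, 0.1, -69.5]
force: [-0.1, 1.0, 0.1]
width: 0.0297
finger_force: 0.0
```

Emit:
apply_moves(
  angular=[
    [0, 0, 0],
    [0, 0, 0],
    [0, 0, 0],
    [0, 0, 0],
    [0, 0, 0],
    [0, 0, 0],
    [0, 0, 0],
    [0, 0, 0],
  ],
  offset=[
    [3, 0, 0],
    [7, 0, 0],
    [11, 0, 0],
    [15, 0, 0],
    [19, 0, 0],
    [22, 0, 0],
    [24, 0, 0],
    [24, 0, 0],
  ],
  gripper=[3, 3, 3, 3, 3, 3, 3, 3],
)

```text
time: 17.42
tool_pos: [0.5423, -0.0249, 0.1784]
ee_rot: [179.9, -0.0, -69.7]
force: [0.2, 0.6, 0.3]
width: 0.03
finger_force: 0.0
```

Run:
```python
from h import *
t=manip.capture('top')[:,:,::-1].copy();s=manip.capture('side')[:,:,::-1].copy()
cv2.imwrite('pics/kt.png',t);cv2.imwrite('pics/ks.png',s)
u=np.array([np.cos(np.radians(102.2)),np.sin(np.radians(102.2)),0])
h=cv2.cvtColor(t,cv2.COLOR_BGR2HSV);m=cv2.inRange(h,(10,90,70),(32,255,255));mm=m*0;mm[220:275,205:298]=m[220:275,205:298]
c=max(cv2.findContours(mm,0,1)[0],key=cv2.contourArea);print('plate',cv2.boundingRect(c),cv2.minAreaRect(c))
# wing top: pale pixels round the stud axis
g=cv2.cvtColor(t,cv2.COLOR_BGR2GRAY);print(g[244:270:2,212:244:2])
moveto(.4575,.2035,.18,-69)
```

```text
plate (234, 240, 51, 27) ((258.0957946777344, 253.2034454345703), (17.024389266967773, 50.68292236328125), 77.31961059570312)
[[109  81  65 121  58   1  39  48  51  55  48  52  52  49  52  47]
 [120  51  56 130  66  42  13  48  50  55  52  47  51  51  41  45]
 [113 123 126 124 116  54   2  40  44  45  46  44  49  40  44  34]
 [ 59 125 123 115 122  70  34   7  48  47  46  36  40  36  38  37]
 [ 47  78 119 113 114 111  49  18  18  41  42  39  35  20  55 110]
 [ 31  42 115 104 106 109  79  40   8  14  31  28 139 137 149 145]
 [ 33  31  69 107 102  98 103  69  30   0   4 138 143 146 148 146]
 [ 36  30  27  73  95  95  91  90  64  55 116 162 136 137 140 142]
 [ 33  35  30  29  77  83  80  70  61  60  70  85 144 143 150 145]
 [ 30  31  28  29  74  77  60  46  78  46  69  79 141 143 143 142]
 [ 31  30  30  24  64  67  82  60  43  35  71  77 137 113 144 146]
 [ 25  32  31  21  37  36  36  33  36  35  40  72 160  86  79  36]
 [ 26  25  35  29  36  37  40  36  30  34  37  37  77 140 161  39]]
off cm [-24.12   0.04  -0.14] ang [ 0.001  0.    -0.012] pos [ 0.5416 -0.0226  0.1785] rot [ 1.7993e+02  2.0000e-02 -6.9680e+01] j [ 18.3  10.5 -20.4  -0.  -59.1   2. ] F [-0.6  0.2  0.3] w 0.0303 t 17.5167
```

```bash
python3 -c "
from cell import manip
print(manip.finish_job())"
```

```text
the job is handed in; nothing more can be done
None
```

I handed the job in at about 17.5 s. The plate is let go flat in the nest (within about 0.5 mm by camera), and the stud was pushed down, turned about 1.42 rad clockwise and, by force and height readings rather than by sight, sprang up into its lock; no verdict came back.

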